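Bring the pipe tee round to the front of the fittings carousel

TASK

Turn the fittings carousel by pushing gently at its rim with a fingertip (at the outer end of a divider, say) until the pipe tee, the T-shaped fitting with three outlets, has come to rest at the front of the stand, directly behind the middle of the card holder. Leave all the fittings lying in their compartments without touching them, leave the jar, tape and spanner on the bench alone, and finish with the hand clear of everything.

Things in the scene. Friction and masses are not known exactly. Their poses are not given: they have to be found in the camera images.
- stand: Fixed base plate of the fittings carousel, dark steel 220 x 220 x 6 mm on the bench. Origin: centre of its underside, on the carousel's axis; z up. Its -x axis points to its FRONT, marked by a sloping card holder with a blank white card, 84 wide, reaching 175 to 210 mm out from the axis and up to 34 mm high. The front faces the robot within about 20 degrees.
- carousel: Brown steel tray, 310 mm across, turning about the stand's vertical axis. Origin: on the axis at bench level; x and y axes turn with it. Floor top at 36 mm; rim lip 3 thick, top at 53; hub 40 across, 88 high; six dividers; a fitting in each compartment, about 100 mm from the axis. Turns freely both ways; bearing friction 0.15 N m (1 N at the rim): it coasts a few degrees at most after a slow push.
- divider_end (a point): Middle of the outer end of one divider, 165 mm from the axis, 68 mm above the bench, 30 degrees anticlockwise from the carousel's x axis; the six dividers are alike, 60 degrees apart. Each is an upright plate 4 mm thick, top 86 mm above the bench, from the hub to past the lip. Its outer end, above the lip, is the handy place for a fingertip to push.
- tee: THE FITTING TO BRING ROUND: a T-shaped pipe tee lying flat, three outlets: two in line along its y axis (66 long end to end), one square to them along its -x axis (33 from the centre to its end). 40 tall. Galvanised grey steel, sizes in mm. Origin: centre of its underside (under the crossing of its outlets), z up; lies on the carousel's floor, in any compartment but the frontmost, any yaw.
- elbow: Bystander fitting: 90 degree pipe elbow lying flat, L-shaped, two outlets each 33 long, 40 tall. Galvanised grey steel, sizes in mm. Origin: centre of its underside, z up; lies on the carousel's floor, in any compartment but the frontmost, any yaw.
- cross: Bystander fitting: four-way pipe cross lying flat, plus-shaped, 66 by 66, 40 tall. Galvanised grey steel, sizes in mm. Origin: centre of its underside (under the crossing of its outlets), z up; lies on the carousel's floor, in any compartment but the frontmost, any yaw.
- coupling: Bystander fitting: straight round pipe socket standing on end, 40 in diameter, 41 tall. Galvanised grey steel, sizes in mm. Origin: centre of its underside, z up; lies on the carousel's floor, in any compartment but the frontmost, any yaw.
- flange: Bystander fitting: round floor flange lying flat, disc 72 in diameter and 7 thick with a 40 boss, 22 tall. Galvanised grey steel, sizes in mm. Origin: centre of its underside, z up; lies on the carousel's floor, in the compartment nearest the front at the start.
- plug: Bystander fitting: pipe plug standing with its small square head up, 38 in diameter, 34 tall. Galvanised grey steel, sizes in mm. Origin: centre of its underside, z up; lies on the carousel's floor, in any compartment but the frontmost, any yaw.
- jar: Bystander: grey jar of jointing compound, 72 in diameter, 75 tall, on the bench to the left of the carousel. Origin: centre of its underside.
- tape: Bystander: white roll of thread tape lying flat, 56 in diameter, 14 thick, on the bench to the right of the carousel. Origin: centre of its underside.
- spanner: Bystander: steel open-ended spanner 200 long lying on the bench to the right, well away from the carousel. Origin: under its middle.
Not all that is in view belongs to the job. What is shaped like the tee but green or pink is not meant.

How it is judged:
At the end, for the whole second after the job is handed in: The tee lies at the front of the stand, its centre within 20 mm of the front centre line; the carousel is at rest; all six fittings lie the right way up on the tray floor; jar, tape and spanner are within 15 mm of where they were (y of tee in the frame of stand between -0.02 and 0.02 m and x of tee in the frame of stand below -0.06 m and angular speed of carousel below 0.03 rad/s and horizontal distance between each of tee, elbow, cross, coupling, flange, plug and stand below 0.15 m and height (world z) of tee between 0.031 and 0.044 m and angle between each of tee, elbow, cross, coupling, flange, plug's own z axis and vertical below 0.25 rad and height (world z) of elbow between 0.031 and 0.044 m and height (world z) of cross between 0.031 and 0.044 m and height (world z) of coupling between 0.031 and 0.044 m and height (world z) of flange between 0.031 and 0.044 m and height (world z) of plug between 0.031 and 0.044 m and distance of each of jar, tape, spanner from where it was at the start of the episode below 0.015 m); the robot touches nothing.
It fails at once if a fitting was touched by the robot (contact force between any of the fingers, the arm and tee above 1 N or contact force between any of the fingers, the arm and elbow above 1 N or contact force between any of the fingers, the arm and cross above 1 N or contact force between any of the fingers, the arm and coupling above 1 N or contact force between any of the fingers, the arm and flange above 1 N or contact force between any of the fingers, the arm and plug above 1 N).
It fails at once if a fitting was lifted, or left the tray ((height (world z) of tee above 0.051 m or height (world z) of tee below 0.026 m) or (height (world z) of elbow above 0.051 m or height (world z) of elbow below 0.026 m) or (height (world z) of cross above 0.051 m or height (world z) of cross below 0.026 m) or (height (world z) of coupling above 0.051 m or height (world z) of coupling below 0.026 m) or (height (world z) of flange above 0.051 m or height (world z) of flange below 0.026 m) or (height (world z) of plug above 0.051 m or height (world z) of plug below 0.026 m)).
It fails at once if the carousel was whirled round (over 2.5 rad/s) (angular speed of carousel above 2.5 rad/s).
It fails at once if the jar, tape or spanner on the bench was moved (distance of any of jar, tape, spanner from where it was at the start of the episode above 0.015 m).
It also fails if it takes over 61 s, if anything falls off the work surface, if the arm or the gripper's body presses on something with over 40 N, if the wrist force passes 120 N, or if a joint passes its speed limit or range.

ROBOT

A 6-joint arm with a two-finger parallel gripper is mounted at the origin on the work surface. World frame = base frame: x ahead of the robot, y to its left, z up, the work surface at z = 0. Lengths are in m, angles in rad, forces in N, time in s.
With the tool pointing down it reaches from about 0.35 to 0.975 m from the base axis. Payload 4.9 kg.
Tool frame: the origin (TCP) lies at the very end of the fingers, on their centre line; the grasp point (between the pads) lies 19 mm behind it; z points along the fingers, y is the direction in which the jaws open and shut (so a half turn about z gives the same grasp; the last joint's range is limited). The gripper opens to 85 mm and grips with 20 to 120 N. Pads are 22 mm wide; open, the fingers measure 114 mm over their backs; the gripper's body (76 mm by 85 mm) begins 54 mm behind the grasp point. The pads swing forward as they close: fully open they stand 13 mm farther back than shut.
Start: joints at [-1.397, 0.053, 1.613, -0, 1.476, -0.119], TCP at [0.18, -0.598, 0.231] pointing down, gripper open.
Joint ranges: [-3.01, 3.01], [-1.01, 2.22], [0.06, 2.58], [-1.02, 4.17], [0.09, 2.62], [-3.14, 3.14]. Speed limits (rad/s): [2.57, 2.57, 3.14, 3.14, 3.14, 3.14].

INTERFACE

Orientations are given as a rotation vector (axis times angle).
In Python, from station import ctrl gives the robot as it stands.
- The arm moves only by the tool apply_moves, never from a script. Its argument "deltas" is a list of rows, each a list of 5 numbers: the shift along the tool's x, y, z in m, then the turn about the tool's z in rad, then the gripper's target within -1 to 1 (fully open at 1, half-way at 0, shut at -1). A call has exactly 8 rows; each row shifts and turns the pose as measured when the row begins, along the tool's axes as they then stand; what a row does not reach is not made up. A row lasts 1/8 s, in which the tool goes at most 62.5 mm and 10.7 degrees, less where a joint would pass 70% of its speed; a pose out of reach is approached as far as the arm can. A call with a gripper value outside its range is refused whole. The fingers move at their own pace and stop on an object; "grip_force" is the grip in N (left out, the last holds). Time passes only in rows, so rows that do not move let the fingers close, or fill a call up. It gives the time, the measured TCP pose, the force and the opening at its end, in the units of the state.
- ctrl.get_obs(): the state, without advancing time (a new reading comes with each control period).
- ctrl.get_image(name): name is "scene" or "top"; returns a dict with "img" (420x560x3 uint8, red, green, blue), "range_z" (420x560 float32, m along the optical axis (not along the pixel's ray), 0 where there is no reading), "mtx" (3x3 intrinsics, pixels), "k1" (the pictures are not rectified: a ray, as slopes to the right and down, at radius r is drawn at 1 + k1 r^2 times it, then the intrinsics apply), "eye" and "attitude" of the camera in the world. Camera axes: x right, y down, z forward; pixel columns grow to the right and rows downward; lengths in m; the calibration is good to about 2 mm. A picture is of the moment at which its call begins.
- ctrl.finish_job(): hands the job in, once; it reports no verdict.
Trained networks look in a picture, given as the dict that the camera call returned (one of the last four; its "shot" number tells which), for a name from the list of things; names that differ only in an ending like _2 or _b are one class to them, and where a whole thing is asked for, a point or a joint stands for the part that bears it (a point fixed in the world has none). Each returns a list of dicts, best first, with "confidence" (0 to 1); they miss things now and then, are a little off and sometimes report something else, mostly with a low value. They report only what shows in the picture. A call takes as long as a camera call. They do not tell look-alikes from the thing itself.
- ctrl.search_frame(picture, target): "extent" ([left, top, width, height] in pixels, round what is visible of it).
- ctrl.spot_point(picture, target): "uv" ([column, row] in pixels: a listed point, or the origin of a listed thing).
The state is a dict: "t": time; "q": joint angles; "dq": joint speeds; "effort": joint torques, N m; "tool_pos": TCP position; "tool_rot": TCP orientation; "contact_force": force on the tool from outside, world axes, zero at the start; "wrist_torque": the same for the moment, N m; "opening": finger opening in m.
Only numpy, scipy, OpenCV 4.12 (cv2) and the standard library are available. Lean on these libraries where they do the work, as an engineer would, in place of code of your own. Each camera call takes 0.05 s, during which the arm holds its last target.

## Working session

There is one attempt and no reset: what is moved stays moved. The work goes in short steps, Python scripts to look and compute and a tool call to move; the robot and the scene stay as the last step left them, time stands still between calls to the robot, and variables do not carry over. Pictures are saved under pics/ and viewed, and the job is handed in when it is done.

Besides the shell and the picture viewer there is one more tool, called after "Emit:" as a command line: name --pt "numbers of a row" for each row, then --argument value for the rest. apply_moves: Moves the arm, as the interface text tells. Its arguments: {"type":"object","properties":{"deltas":{"type":"array"},"grip_force":{"type":"number"}},"required":["deltas"]}

```bash
mkdir -p pics; ls
python3 - <<'E'
from station import ctrl
import cv2
o=ctrl.get_obs(); print(o)
for n in("scene","top"):
    p=ctrl.get_image(n); cv2.imwrite(f"pics/{n}0.png",p["img"][:,:,::-1])
    print(n,p["mtx"],p["k1"],p["eye"],p["attitude"],p["shot"])
    for t in("tee","stand","carousel","divider_end","elbow","cross","flange","jar","tape"):
        print(t,[(r["uv"],round(r["confidence"],2)) for r in ctrl.spot_point(p,t)][:6])
E
```

```text
pics
{'t': 0.0, 'q': array([-1.39704424e+00,  5.33558219e-02,  1.61429939e+00,  2.16864529e-06,
        1.47600016e+00, -1.19009883e-01]), 'dq': array([ 0.00090193,  0.00039409,  0.00019612,  0.00086227, -0.00161634,
        0.00117295]), 'effort': array([-7.44645058e-04, -3.93681514e+01, -3.70180035e+01, -1.38186451e-04,
        7.00630015e-03, -5.98012520e-06]), 'tool_pos': array([ 0.1802598 , -0.5977877 ,  0.23006044]), 'tool_rot': array([-3.10595473e+00, -4.57927802e-01,  8.52291213e-05]), 'contact_force': array([ 0.24137834, -0.56076589, -0.4613975 ]), 'wrist_torque': array([-0.03259652, -0.00626708,  0.05884048]), 'opening': 0.0855774903856647}
scene [[462.3094807    0.         284.37372381]
 [  0.         462.3094807  208.09834084]
 [  0.           0.           1.        ]] -0.03670633087528135 [0.91198699 0.39109396 0.95794178] [-0.92082962 -2.67296431  0.8158884 ] 1
tee [([423.8, 258.4], 0.96), ([223.4, 204.6], 0.95), ([179.0, 212.5], 0.83), ([258.7, 177.7], 0.8), ([255.2, 286.1], 0.68)]
stand []
carousel [([302.6, 301.8], 0.82), ([348.8, 295.2], 0.38)]
divider_end [([289.8, 368.2], 0.73)]
elbow [([274.4, 331.1], 0.58)]
cross [([325.2, 336.9], 0.98)]
flange [([325.3, 259.9], 0.67)]
jar [([354.8, 400.7], 0.73)]
tape [([218.7, 249.6], 0.85)]
top [[494.76373005   0.         282.61244303]
 [  0.         494.76373005 219.76395162]
 [  0.           0.           1.        ]] -0.11926589136693777 [ 0.32982742 -0.09007436  1.41955373] [-2.11704853  2.15278136 -0.14326629] 2
tee [([351.5, 160.6], 0.9), ([333.4, 191.6], 0.83), ([192.8, 296.0], 0.69), ([342.6, 235.2], 0.55)]
stand []
carousel [([227.9, 193.8], 0.86)]
divider_end [([182.3, 147.7], 0.71)]
elbow [([215.2, 158.5], 0.51)]
cross [([192.0, 182.4], 0.83)]
flange [([231.9, 223.7], 0.6), ([182.4, 149.7], 0.19)]
jar [([148.1, 178.9], 0.96), ([190.1, 183.9], 0.3)]
tape [([297.0, 166.3], 0.53)]
```

View pics/scene0.png

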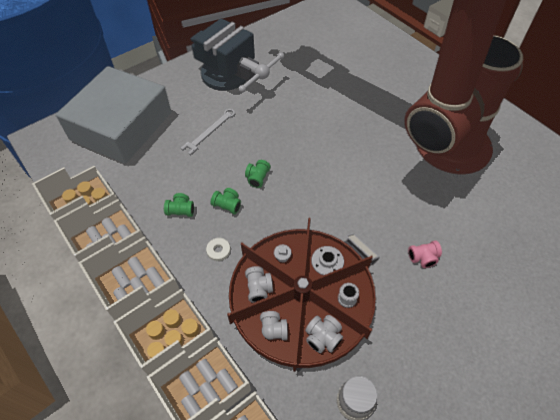

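View pics/top0.png

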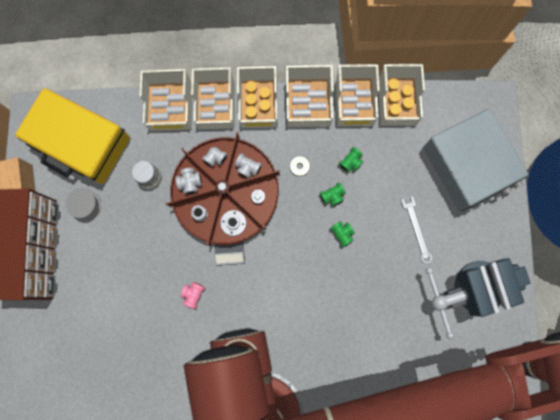

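Run:
```python
import cv2
a=cv2.imread("pics/top0.png")[120:270,130:380]; cv2.imwrite("pics/top0c.png",cv2.resize(a,None,fx=3.2,fy=3.2,interpolation=cv2.INTER_CUBIC))
a=cv2.imread("pics/scene0.png")[190:410,180:440]; cv2.imwrite("pics/scene0c.png",cv2.resize(a,None,fx=2.7,fy=2.7,interpolation=cv2.INTER_CUBIC))
```

```text
(no output)
```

View pics/top0c.png

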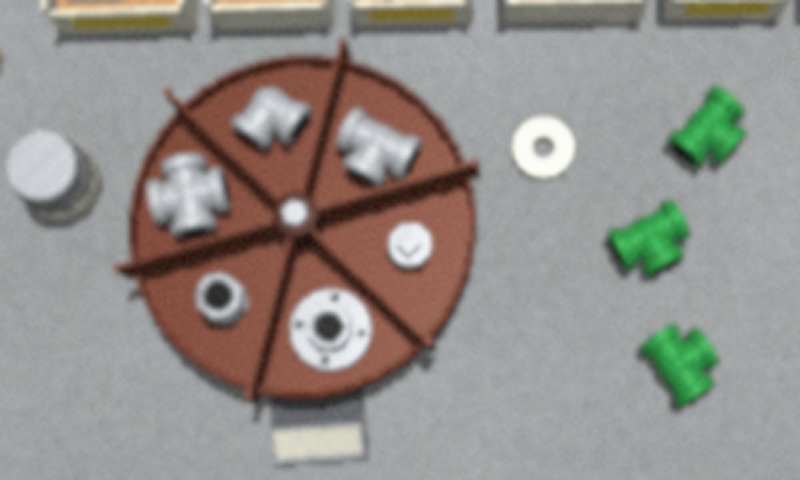

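View pics/scene0c.png

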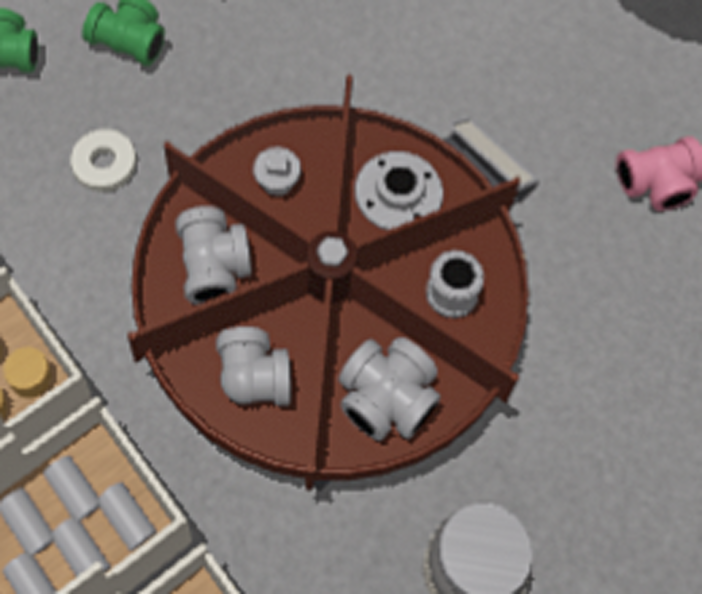

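Grey T-shaped candidates: the only grey one is at scene (259,285) and top (248,166), with three outlets. The look-alikes are green at scene (179,206), (226,201), (258,173) and pink at (426,254), none of them meant. The crop confirms the grey one in the carousel is the tee. The flange is at the front, beside the card.

```bash
cat > h.py <<'E'
import numpy as np, cv2
from scipy.spatial.transform import Rotation as R
def ray(p,uv):
    s=cv2.undistortPoints(np.array([[uv]],float),p["mtx"],np.array([p["k1"],0,0,0.]))[0,0]
    return np.array(p["eye"]), R.from_rotvec(p["attitude"]).apply([s[0],s[1],1])
def at(p,uv,z):
    e,d=ray(p,uv); return e+d*(z-e[2])/d[2]
def proj(p,X):
    X=np.atleast_2d(X); c=R.from_rotvec(p["attitude"]).inv().apply(X-np.array(p["eye"])); s=c[:,:2]/c[:,2:]
    s=s*(1+p["k1"]*(s**2).sum(1,keepdims=True)); return s*[p["mtx"][0,0],p["mtx"][1,1]]+[p["mtx"][0,2],p["mtx"][1,2]]
def cloud(p):
    z=p["range_z"]; v,u=np.mgrid[:z.shape[0],:z.shape[1]]
    uv=np.stack([u.ravel(),v.ravel()],1).astype(float)
    s=cv2.undistortPoints(uv[:,None],p["mtx"],np.array([p["k1"],0,0,0.]))[:,0]
    z=z.ravel(); P=np.c_[s*z[:,None],z]
    P=R.from_rotvec(p["attitude"]).apply(P)+p["eye"]; P[z==0]=np.nan
    return P.reshape(p["range_z"].shape+(3,))
E
python3 - <<'E'
from station import ctrl
from h import *
S=ctrl.get_image("scene");T=ctrl.get_image("top")
cs=lambda u,v:(180+u/2.7,190+v/2.7)
ct=lambda u,v:(130+u/3.2,120+v/3.2)
print("hub",at(S,cs(332,249),.088),at(T,ct(294,212),.088))
h=(at(S,cs(332,249),.088)+at(T,ct(294,212),.088))/2
for n,p,l in(("S",S,[cs(349,78),cs(168,145),cs(133,337),cs(312,482),cs(515,382),cs(518,183)]),("T",T,[ct(343,45),ct(475,168),ct(430,345),ct(257,400),ct(121,267),ct(169,93)])):
  for uv in l:
    q=at(p,uv,.086)-h; print(n,q.round(3),np.hypot(*q[:2]).round(3),np.degrees(np.arctan2(q[1],q[0])).round(1))
for n,p,b in(("S",S,(230,262,300,305)),("T",T,(140,148,282,246))):
  C=cloud(p)
  # card holder: points z 10..36mm radius 170..215
  d=C-h; r=np.hypot(d[...,0],d[...,1]); z=C[...,2]
  m=(r>.17)&(r<.22)&(z>.008)&(z<.04)&(d[...,0]<0)
  print(n,"card",m.sum(),np.median(C[m],0)-h, C[m].min(0)-h,C[m].max(0)-h)
  img=p["img"].astype(int); grey=(np.ptp(img,axis=2)<25)
  m=grey&(r<.15)&(z>.045)&(z<.082)&(r>.04)
  nl,lab,st,ce=cv2.connectedComponentsWithStats(m.astype(np.uint8))
  for i in range(1,nl):
    if st[i,4]>25:
      mm=lab==i; q=d[mm]; c=(q.min(0)+q.max(0))/2; print(n,ce[i].round(),st[i,4],q.mean(0).round(3),c.round(3),np.hypot(*c[:2]).round(3),np.degrees(np.arctan2(c[1],c[0])).round(1))
for n,p in(("S",S),("T",T)):
  for t in("jar","tape","spanner"):
    r=ctrl.spot_point(p,t); print(n,t,[at(p,x["uv"],0).round(3) for x in r[:2]])
E
```

```text
hub [0.62608449 0.09997897 0.088     ] [0.62944555 0.09762225 0.088     ]
S [-0.112 -0.111 -0.002] 0.157 -135.4
S [ 0.044 -0.151 -0.002] 0.157 -73.8
S [ 0.157 -0.035 -0.002] 0.161 -12.4
S [ 0.119  0.127 -0.002] 0.174 46.8
S [-0.04   0.162 -0.002] 0.167 103.8
S [-0.154  0.047 -0.002] 0.161 163.0
T [ 0.152 -0.043 -0.002] 0.158 -15.9
T [ 0.038 -0.158 -0.002] 0.163 -76.5
T [-0.116 -0.118 -0.002] 0.165 -134.6
T [-0.161  0.03  -0.002] 0.163 169.4
T [-0.043  0.15  -0.002] 0.156 106.1
T [ 0.112  0.111 -0.002] 0.157 44.7
S card 247 [-0.19050124 -0.00815969 -0.06871835] [-0.20971087 -0.04871475 -0.07998318] [-0.17537609  0.03552842 -0.05679186]
S [282. 253.] 214 [-0.02  -0.091 -0.029] [-0.022 -0.093 -0.027] 0.096 -103.3
S [328. 258.] 261 [-0.092 -0.02  -0.032] [-0.094 -0.021 -0.035] 0.096 -167.4
S [258. 283.] 683 [ 0.068 -0.062 -0.02 ] [ 0.068 -0.067 -0.027] 0.096 -44.8
S [348. 293.] 351 [-0.065  0.073 -0.016] [-0.068  0.071 -0.025] 0.098 133.7
S [273. 325.] 632 [ 0.098  0.031 -0.02 ] [ 0.097  0.029 -0.025] 0.101 16.8
S [324. 333.] 1001 [ 0.029  0.105 -0.019] [ 0.026  0.103 -0.026] 0.106 75.8
T card 343 [-0.18880486 -0.01053388 -0.06894179] [-0.20825468 -0.14372592 -0.07992289] [-0.03604649  0.1746081  -0.05300653]
T [214. 157.] 276 [ 0.093  0.024 -0.02 ] [ 0.096  0.024 -0.025] 0.099 14.0
T [247. 166.] 380 [ 0.064 -0.069 -0.019] [ 0.067 -0.071 -0.024] 0.098 -46.7
T [188. 180.] 447 [ 0.025  0.096 -0.019] [ 0.026  0.099 -0.024] 0.102 75.3
T [258. 196.] 139 [-0.022 -0.098 -0.027] [-0.022 -0.098 -0.023] 0.1 -102.5
T [198. 212.] 174 [-0.068  0.067 -0.014] [-0.066  0.069 -0.024] 0.095 133.9
T [232. 221.] 203 [-0.092 -0.025 -0.032] [-0.088 -0.026 -0.033] 0.092 -163.8
S jar [array([0.679, 0.334, 0.   ])]
S tape [array([ 0.706, -0.111,  0.   ])]
S spanner [array([ 0.504, -0.463,  0.   ])]
T jar [array([0.676, 0.319, 0.   ])]
T tape [array([ 0.704, -0.115,  0.   ])]
T spanner []
```

```bash
cat >> h.py <<'E'
def plan(o,wps,grip=-1):
    """wps: (x,y,z,yaw_deg of tool x,nrows)"""
    p=np.array(o["tool_pos"]); X=R.from_rotvec(o["tool_rot"]).as_matrix(); yaw=np.arctan2(X[1,0],X[0,0])
    rows=[]
    for x,y,z,yd,n in wps:
        t=np.array([x,y,z]); dy=(np.radians(yd)-yaw+np.pi)%(2*np.pi)-np.pi
        st=(t-p)/n
        for i in range(n):
            c,s=np.cos(yaw),np.sin(yaw)
            rows.append([round(float(v),4) for v in (c*st[0]+s*st[1], s*st[0]-c*st[1], -st[2], -dy/n)]+[grip]); yaw+=dy/n; p=p+st
    return rows
def show(rows):
    for i in range(0,len(rows),8): print(rows[i:i+8])
E
python3 - <<'E'
from station import ctrl
from h import *
T=ctrl.get_image("top"); C=cloud(T)
o=ctrl.get_obs(); a=np.array([.18,-.6]);b=np.array([.79,.085]);u=(b-a)/np.linalg.norm(b-a)
d=C[...,:2]-a; s=d@u; w=np.abs(d@np.array([-u[1],u[0]]))
for k in np.arange(.1,.95,.1):
    m=(abs(s-k)<.05)&(w<.1); print(k.round(1),np.nanmax(C[...,2][m]).round(3),end=' ')
print()
h=np.array([.628,.099]); 
for x,y in [(.3,-.45),(.5,-.24)]: pass
ph=np.radians(-3); e=h+.163*np.array([np.cos(ph),np.sin(ph)]); print(e)
show(plan(o,[(.18,-.598,.30,16.7,2),(e[0],e[1],.25,177,22)]))
E
```

```text
0.1 0.57 0.2 0.151 0.3 0.093 0.4 0.011 0.5 0.048 0.6 0.047 0.7 0.091 0.8 0.093 0.9 0.092 
[0.79077661 0.09046924]
[[-0.0001, -0.0002, -0.0343, 0.0007, -1], [-0.0001, -0.0002, -0.0343, 0.0007, -1], [0.0356, -0.022, 0.0023, -0.1272, -1], [0.0381, -0.0173, 0.0023, -0.1272, -1], [0.04, -0.0123, 0.0023, -0.1272, -1], [0.0412, -0.0072, 0.0023, -0.1272, -1], [0.0418, -0.0019, 0.0023, -0.1272, -1], [0.0417, 0.0034, 0.0023, -0.1272, -1]]
[[0.0409, 0.0087, 0.0023, -0.1272, -1], [0.0395, 0.0138, 0.0023, -0.1272, -1], [0.0374, 0.0187, 0.0023, -0.1272, -1], [0.0347, 0.0233, 0.0023, -0.1272, -1], [0.0315, 0.0275, 0.0023, -0.1272, -1], [0.0278, 0.0313, 0.0023, -0.1272, -1], [0.0236, 0.0346, 0.0023, -0.1272, -1], [0.019, 0.0373, 0.0023, -0.1272, -1]]
[[0.0141, 0.0394, 0.0023, -0.1272, -1], [0.009, 0.0409, 0.0023, -0.1272, -1], [0.0037, 0.0417, 0.0023, -0.1272, -1], [-0.0016, 0.0418, 0.0023, -0.1272, -1], [-0.0069, 0.0413, 0.0023, -0.1272, -1], [-0.012, 0.0401, 0.0023, -0.1272, -1], [-0.017, 0.0382, 0.0023, -0.1272, -1], [-0.0217, 0.0357, 0.0023, -0.1272, -1]]
```

Emit:
apply_moves --pt "0 0 -0.035 0 -1" --pt "0 0 -0.035 0 -1" --pt "0.036 -0.022 0.002 -0.127 -1" --pt "0.038 -0.017 0.002 -0.127 -1" --pt "0.04 -0.012 0.002 -0.127 -1" --pt "0.041 -0.007 0.002 -0.127 -1" --pt "0.042 -0.002 0.002 -0.127 -1" --pt "0.042 0.003 0.002 -0.127 -1" --grip_force 60

```text
t: 2.45
tool_pos: [0.3485, -0.4055, 0.2917]
tool_rot: [2.698, 1.606, 0.001]
contact_force: [-0.0, -0.1, -0.4]
opening: -0.0
```

Run:
```python
from station import ctrl
from h import *
o=ctrl.get_obs(); print(o["t"],o["tool_pos"],o["opening"])
show(plan(o,[(.791,.09,.23,177,16)]))
```

```text
2.45 [ 0.3485162  -0.40551589  0.29172398] -8.042775201090966e-07
[[0.0404, 0.0096, 0.0039, -0.1259, -1], [0.0389, 0.0146, 0.0039, -0.1259, -1], [0.0367, 0.0193, 0.0039, -0.1259, -1], [0.034, 0.0238, 0.0039, -0.1259, -1], [0.0308, 0.0279, 0.0039, -0.1259, -1], [0.027, 0.0315, 0.0039, -0.1259, -1], [0.0229, 0.0347, 0.0039, -0.1259, -1], [0.0183, 0.0373, 0.0039, -0.1259, -1]]
[[0.0135, 0.0393, 0.0039, -0.1259, -1], [0.0085, 0.0407, 0.0039, -0.1259, -1], [0.0033, 0.0414, 0.0039, -0.1259, -1], [-0.0019, 0.0415, 0.0039, -0.1259, -1], [-0.0071, 0.0409, 0.0039, -0.1259, -1], [-0.0122, 0.0397, 0.0039, -0.1259, -1], [-0.0171, 0.0378, 0.0039, -0.1259, -1], [-0.0217, 0.0354, 0.0039, -0.1259, -1]]
```

Tracking is good.

Emit:
apply_moves --pt "0.0404 0.0096 0.004 -0.126 -1" --pt "0.039 0.0146 0.004 -0.126 -1" --pt "0.037 0.019 0.004 -0.126 -1" --pt "0.034 0.024 0.004 -0.126 -1" --pt "0.031 0.028 0.004 -0.126 -1" --pt "0.027 0.0315 0.004 -0.126 -1" --pt "0.023 0.035 0.004 -0.126 -1" --pt "0.018 0.037 0.004 -0.126 -1"

```text
t: 3.45
tool_pos: [0.5731, -0.145, 0.2606]
tool_rot: [1.538, 2.732, -0.002]
contact_force: [-0.3, -0.5, 0.1]
opening: 0.0001
```

Emit:
apply_moves --pt "0.0135 0.039 0.004 -0.126 -1" --pt "0.0085 0.041 0.004 -0.126 -1" --pt "0.003 0.041 0.004 -0.126 -1" --pt "-0.002 0.041 0.004 -0.126 -1" --pt "-0.007 0.041 0.004 -0.126 -1" --pt "-0.012 0.04 0.004 -0.126 -1" --pt "-0.017 0.038 0.004 -0.126 -1" --pt "-0.022 0.035 0.004 -0.126 -1"

```text
t: 4.45
tool_pos: [0.7881, 0.1222, 0.2274]
tool_rot: [-0.028, 3.135, -0.009]
contact_force: [0.1, -0.3, -0.1]
opening: -0.0001
```

Run:
```python
from station import ctrl
from h import *
S=ctrl.get_image("scene"); cv2.imwrite("pics/s1.png",S["img"][:,:,::-1])
o=ctrl.get_obs(); print(o["t"],o["tool_pos"],o["q"],R.from_rotvec(o["tool_rot"]).as_matrix().round(3))
show(plan(o,[(.791,.095,.12,177,4),(.791,.095,.062,177,4)]))
```

```text
4.5 [0.78941985 0.12677321 0.22536866] [ 0.06728932  0.45657168  1.14737418 -0.0028399   1.53129338 -1.52742783] [[-1.    -0.024  0.007]
 [-0.024  1.    -0.002]
 [-0.006 -0.003 -1.   ]]
[[-0.0002, -0.008, 0.0263, 0.0191, -1], [-0.0004, -0.0079, 0.0263, 0.0191, -1], [-0.0005, -0.0079, 0.0263, 0.0191, -1], [-0.0007, -0.0079, 0.0263, 0.0191, -1], [0.0, 0.0, 0.0145, -0.0, -1], [0.0, 0.0, 0.0145, -0.0, -1], [0.0, 0.0, 0.0145, -0.0, -1], [0.0, 0.0, 0.0145, -0.0, -1]]
```

View pics/s1.png

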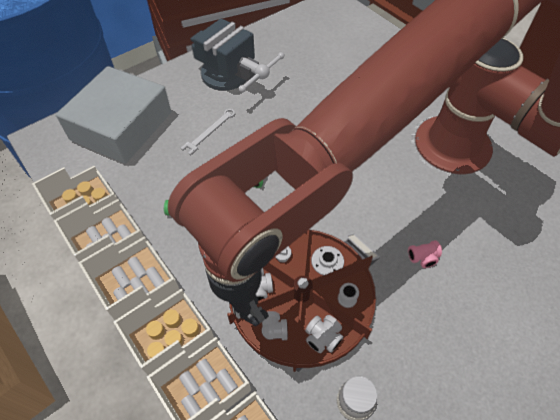

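Run:
```python
from station import ctrl
from h import *
T=ctrl.get_image("top"); C=cloud(T); cv2.imwrite("pics/t1.png",T["img"][:,:,::-1])
for x in np.arange(.78,.96,.02):
    m=(abs(C[...,0]-x)<.01)&(C[...,1]>.1)&(C[...,1]<.3); print(x.round(2),m.sum(),np.nanmax(C[...,2][m]).round(3),np.nanmedian(C[...,2][m]).round(3))
```

```text
0.78 594 0.552 0.542
0.8 410 0.551 0.541
0.82 235 0.539 0.037
0.84 46 0.057 0.038
0.86 83 0.047 0.037
0.88 46 0.05 0.044
0.9 52 0.051 0.038
0.92 90 0.054 0.042
0.94 127 0.05 0.037
```

View pics/t1.png

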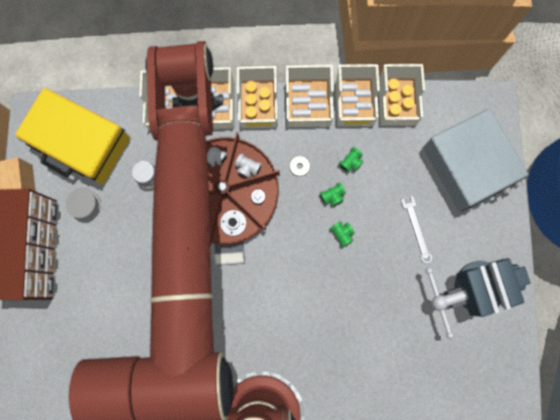

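The top view shows the arm over the rear of the tray. The hub is at (222,187) and the tee at (248,166), still unmoved. The bins are only 57 mm high, so descending is safe.

Emit:
apply_moves --pt "0 -0.008 0.026 0.019 -1" --pt "0 -0.008 0.026 0.019 -1" --pt "-0.001 -0.008 0.026 0.019 -1" --pt "-0.001 -0.008 0.026 0.019 -1" --pt "0 0 0.013 0 -1" --pt "0 0 0.013 0 -1" --pt "0 0 0.013 0 -1" --pt "0 0 0 0 -1"

```text
t: 5.55
tool_pos: [0.7905, 0.0889, 0.081]
tool_rot: [0.103, 3.132, -0.009]
contact_force: [0.0, 0.5, -0.6]
opening: 0.0002
```

```bash
cat >> h.py <<'E'
H=np.array([.628,.099])
def arc(o,dphi,n,r=.163,z=.062,off=180):
    d=np.array(o["tool_pos"])[:2]-H; p0=np.degrees(np.arctan2(d[1],d[0])); print("r %.4f phi %.1f z %.4f"%(np.hypot(*d),p0,o["tool_pos"][2]))
    w=[]
    z0=o["tool_pos"][2]; r0=np.hypot(*d)
    for i in range(1,n+1):
        f=min(1,i/4); p=p0+dphi*i/n; a=np.radians(p)
        rr=r0+(r-r0)*f
        w.append((H[0]+rr*np.cos(a),H[1]+rr*np.sin(a),z0+(z-z0)*f,p+off,1))
    return plan(o,w)
E
python3 - <<'E'
from station import ctrl
from h import *
o=ctrl.get_obs(); print(o["t"],o["tool_pos"],o["contact_force"])
show(arc(o,-16,8))
S=ctrl.get_image("scene"); cv2.imwrite("pics/s2.png",cv2.resize(S["img"][190:410,180:440,::-1],None,fx=2.7,fy=2.7))
E
```

```text
5.55 [0.79053689 0.08894777 0.08101146] [ 0.02133908  0.54602244 -0.59512578]
r 0.1628 phi -3.5 z 0.0810
[[0.0, -0.0057, 0.0048, 0.0309, -1], [0.0001, -0.0057, 0.0048, 0.0349, -1], [0.0001, -0.0057, 0.0048, 0.0349, -1], [0.0001, -0.0057, 0.0048, 0.0349, -1], [0.0001, -0.0057, -0.0, 0.0349, -1], [0.0001, -0.0057, -0.0, 0.0349, -1], [0.0001, -0.0057, -0.0, 0.0349, -1], [0.0001, -0.0057, -0.0, 0.0349, -1]]
```

View pics/s2.png

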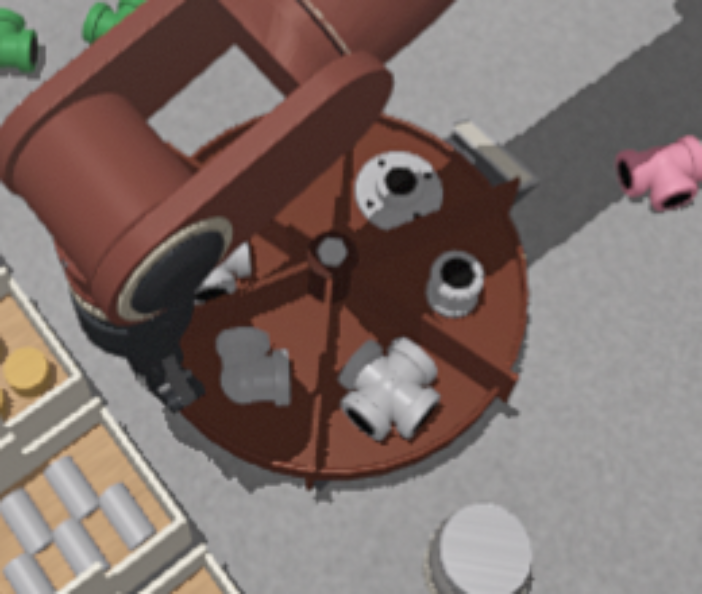

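The fingertip is at crop (180,395), outside the lip in the elbow compartment and clear of the elbow at (255,365). Next I lower it and start the push.

Emit:
apply_moves --pt "0 0 0.01 0.01 -1" --pt "0 0 0.009 0.01 -1" --pt "0 -0.003 0 0.03 -1" --pt "0 -0.004 0 0.03 -1" --pt "0 -0.004 0 0.03 -1" --pt "0 -0.005 0 0.035 -1" --pt "0 -0.005 0 0.035 -1" --pt "0 -0.005 0 0.035 -1"

```text
t: 6.6
tool_pos: [0.7885, 0.0626, 0.0651]
tool_rot: [0.459, 3.092, -0.004]
contact_force: [-0.5, 0.5, -0.0]
opening: -0.0001
```

Run:
```python
from station import ctrl
from h import *
o=ctrl.get_obs(); print(o["t"],o["tool_pos"],o["contact_force"])
show(arc(o,-20,8))
```

```text
6.6 [0.78845625 0.06261214 0.06512446] [-0.49177431  0.52178695 -0.0212469 ]
r 0.1645 phi -12.8 z 0.0651
[[0.0, -0.0072, 0.0008, -0.0284, -1], [0.0005, -0.0071, 0.0008, 0.0436, -1], [0.0005, -0.0071, 0.0008, 0.0436, -1], [0.0005, -0.0071, 0.0008, 0.0436, -1], [0.0002, -0.0071, -0.0, 0.0436, -1], [0.0002, -0.0071, -0.0, 0.0436, -1], [0.0002, -0.0071, -0.0, 0.0436, -1], [0.0002, -0.0071, -0.0, 0.0436, -1]]
```

Emit:
apply_moves --pt "0 -0.0072 0.001 0.02 -1" --pt "0.0005 -0.0072 0.001 0.044 -1" --pt "0.0005 -0.0072 0.001 0.044 -1" --pt "0.0005 -0.0072 0 0.044 -1" --pt "0.0003 -0.0072 0 0.044 -1" --pt "0.0003 -0.0072 0 0.044 -1" --pt "0.0003 -0.0072 0 0.044 -1" --pt "0.0003 -0.0072 0 0.044 -1"

```text
t: 7.6
tool_pos: [0.7615, 0.0069, 0.063]
tool_rot: [0.992, 2.96, 0.001]
contact_force: [1.0, -0.2, 0.0]
opening: -0.0004
```

Run:
```python
from station import ctrl
from h import *
o=ctrl.get_obs(); print(o["t"],o["tool_pos"],o["contact_force"])
show(arc(o,-24,8))
S=ctrl.get_image("scene"); cv2.imwrite("pics/s3.png",cv2.resize(S["img"][190:410,180:440,::-1],None,fx=2.7,fy=2.7))
```

```text
7.6 [0.7614692  0.00686178 0.06300983] [ 1.01059001 -0.21344249  0.02267446]
r 0.1622 phi -34.6 z 0.0630
[[-0.0003, -0.0085, 0.0003, 0.0098, -1], [0.0, -0.0085, 0.0003, 0.0524, -1], [0.0, -0.0085, 0.0003, 0.0524, -1], [0.0, -0.0085, 0.0003, 0.0524, -1], [0.0002, -0.0085, -0.0, 0.0524, -1], [0.0002, -0.0085, -0.0, 0.0524, -1], [0.0002, -0.0085, -0.0, 0.0524, -1], [0.0002, -0.0085, -0.0, 0.0524, -1]]
```

View pics/s3.png

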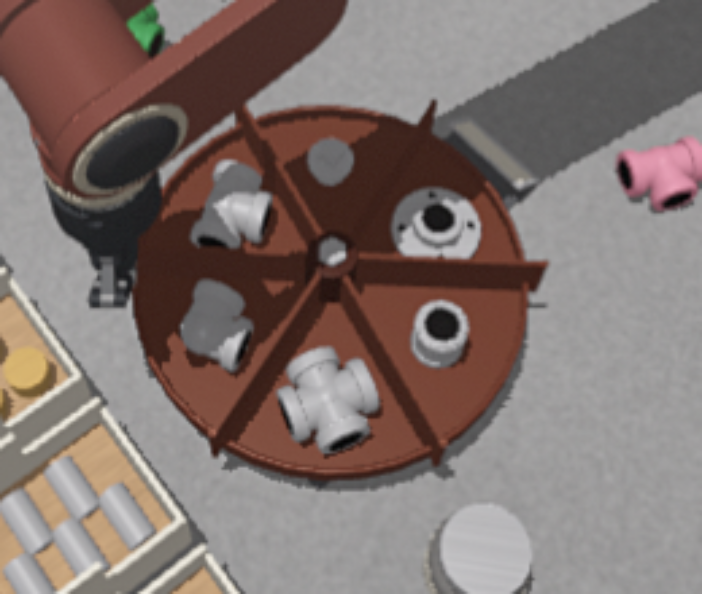

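The carousel has turned about 25° clockwise. The fingertip at crop (110,285) is outside the lip and behind the tee/elbow divider. I'll continue pushing.

Emit:
apply_moves --pt "0 -0.0082 0 0.03 -1" --pt "0.0002 -0.0082 0 0.05 -1" --pt "0.0002 -0.0082 0 0.05 -1" --pt "0.0002 -0.0082 0 0.05 -1" --pt "0.0003 -0.0082 0 0.05 -1" --pt "0.0003 -0.0082 0 0.05 -1" --pt "0.0003 -0.0082 0 0.05 -1" --pt "0.0003 -0.0082 0 0.05 -1"

```text
t: 8.65
tool_pos: [0.7099, -0.0406, 0.0629]
tool_rot: [1.564, 2.702, 0.006]
contact_force: [-0.0, 1.3, 0.9]
opening: 0.0002
```

Run:
```python
from station import ctrl
from h import *
o=ctrl.get_obs(); print(o["t"],o["tool_pos"],o["contact_force"],o["q"].round(2))
show(arc(o,-24,8))
```

```text
8.65 [ 0.70987985 -0.04057594  0.06286147] [-0.00300118  1.27002371  0.87149372] [-0.16  0.38  1.53 -0.    1.21 -0.68]
r 0.1618 phi -59.6 z 0.0629
[[-0.0002, -0.0085, 0.0002, 0.0431, -1], [-0.0001, -0.0085, 0.0002, 0.0524, -1], [-0.0001, -0.0085, 0.0002, 0.0524, -1], [-0.0001, -0.0085, 0.0002, 0.0524, -1], [0.0002, -0.0085, -0.0, 0.0524, -1], [0.0002, -0.0085, -0.0, 0.0524, -1], [0.0002, -0.0085, -0.0, 0.0524, -1], [0.0002, -0.0085, -0.0, 0.0524, -1]]
```

Emit:
apply_moves --pt "-0.0003 -0.0082 0 0.045 -1" --pt "-0.0001 -0.0082 0 0.05 -1" --pt "0 -0.0082 0 0.05 -1" --pt "0 -0.0082 0 0.05 -1" --pt "0.0001 -0.0082 0 0.05 -1" --pt "0.0001 -0.0082 0 0.05 -1" --pt "0.0001 -0.0082 0 0.05 -1" --pt "0.0001 -0.0082 0 0.05 -1"

```text
t: 9.65
tool_pos: [0.6454, -0.0647, 0.0626]
tool_rot: [2.091, 2.319, 0.014]
contact_force: [2.2, 0.5, 0.3]
opening: -0.0001
```

Run:
```python
from station import ctrl
from h import *
o=ctrl.get_obs(); print(o["t"],o["tool_pos"],o["contact_force"],o["q"].round(2))
show(arc(o,-24,8))
S=ctrl.get_image("scene"); cv2.imwrite("pics/s4.png",cv2.resize(S["img"][190:410,180:440,::-1],None,fx=2.7,fy=2.7))
```

```text
9.65 [ 0.6453992  -0.06469857  0.06255852] [2.23820653 0.54816748 0.29242256] [-0.21  0.25  1.69 -0.    1.18 -0.32]
r 0.1646 phi -83.9 z 0.0626
[[0.0006, -0.0086, 0.0001, 0.0499, -1], [0.0006, -0.0086, 0.0001, 0.0524, -1], [0.0006, -0.0086, 0.0001, 0.0524, -1], [0.0006, -0.0085, 0.0001, 0.0524, -1], [0.0002, -0.0085, -0.0, 0.0524, -1], [0.0002, -0.0085, -0.0, 0.0524, -1], [0.0002, -0.0085, -0.0, 0.0524, -1], [0.0002, -0.0085, -0.0, 0.0524, -1]]
```

View pics/s4.png

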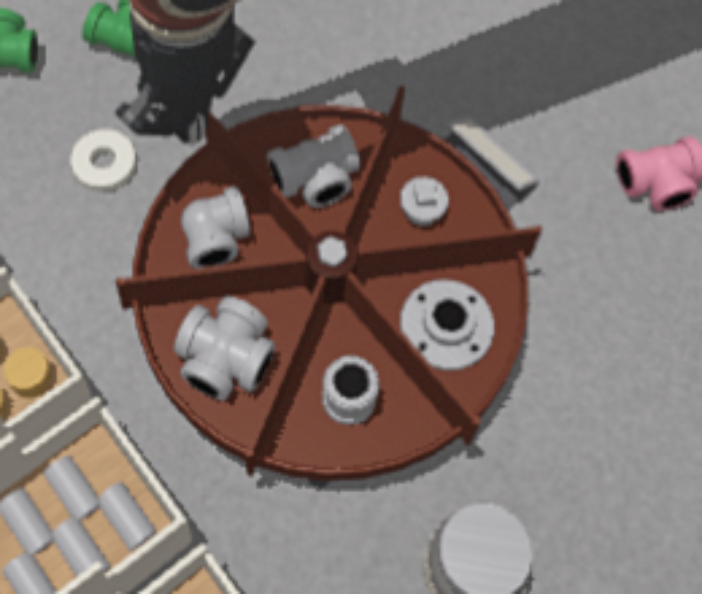

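Good: the tee at crop (315,165) is coming round. The fingertip at (185,125) is behind the elbow/tee divider, away from the tape.

Emit:
apply_moves --pt "0.0008 -0.0082 0 0.05 -1" --pt "0.0006 -0.0082 0 0.05 -1" --pt "0.0006 -0.0082 0 0.05 -1" --pt "0.0005 -0.0082 0 0.05 -1" --pt "0.0003 -0.0082 0 0.05 -1" --pt "0.0003 -0.0082 0 0.05 -1" --pt "0.0003 -0.0082 0 0.05 -1" --pt "0.0003 -0.0082 0 0.05 -1"

```text
t: 10.7
tool_pos: [0.5794, -0.0587, 0.0625]
tool_rot: [2.522, 1.835, 0.022]
contact_force: [1.6, 1.1, -0.2]
opening: -0.0001
```

Run:
```python
from station import ctrl
from h import *
o=ctrl.get_obs(); print(o["t"],o["tool_pos"],o["contact_force"],o["q"].round(2))
show(arc(o,-18,8))
```

```text
10.7 [ 0.57936486 -0.05867471  0.06247649] [ 1.57040944  1.05219    -0.21951005] [-0.23  0.1   1.86 -0.    1.15  0.09]
r 0.1650 phi -107.1 z 0.0625
[[0.0005, -0.0065, 0.0001, 0.026, -1], [0.0006, -0.0064, 0.0001, 0.0393, -1], [0.0006, -0.0064, 0.0001, 0.0393, -1], [0.0006, -0.0064, 0.0001, 0.0393, -1], [0.0001, -0.0064, -0.0, 0.0393, -1], [0.0001, -0.0064, -0.0, 0.0393, -1], [0.0001, -0.0064, -0.0, 0.0393, -1], [0.0001, -0.0064, -0.0, 0.0393, -1]]
```

Emit:
apply_moves --pt "0.0008 -0.0065 0 0.03 -1" --pt "0.0006 -0.0065 0 0.04 -1" --pt "0.0006 -0.0065 0 0.04 -1" --pt "0.0006 -0.0065 0 0.04 -1" --pt "0.0003 -0.0065 0 0.04 -1" --pt "0.0003 -0.0065 0 0.04 -1" --pt "0.0003 -0.006 0 0.035 -1" --pt "0.0003 -0.005 0 0.03 -1"

```text
t: 11.7
tool_pos: [0.5348, -0.0363, 0.0625]
tool_rot: [2.768, 1.427, 0.027]
contact_force: [0.2, -1.1, 1.1]
opening: 0.0004
```

```bash
cat > meas.py <<'E'
from station import ctrl
from h import *
import sys
o=ctrl.get_obs(); print(o["t"],o["tool_pos"],o["contact_force"])
h=np.array([.628,.099,.088])
for n in("scene","top"):
  p=ctrl.get_image(n); cv2.imwrite("pics/%s_%s.png"%(sys.argv[1],n),p["img"][:,:,::-1])
  C=cloud(p); d=C-h; r=np.hypot(d[...,0],d[...,1]); z=C[...,2]
  m=(np.ptp(p["img"].astype(int),axis=2)<25)&(r<.15)&(z>.045)&(z<.082)&(r>.04)
  nl,lab,st,ce=cv2.connectedComponentsWithStats(m.astype(np.uint8))
  for i in range(1,nl):
    if st[i,4]>25:
      q=d[lab==i]; c=(q.min(0)+q.max(0))/2; print(n,ce[i].round(),st[i,4],c.round(3),np.hypot(*c[:2]).round(3),np.degrees(np.arctan2(c[1],c[0])).round(1))
show(arc(o,-14,8))
E
python3 meas.py m1; python3 -c "
import cv2
a=cv2.imread('pics/m1_scene.png')[190:410,180:440]; cv2.imwrite('pics/s5.png',cv2.resize(a,None,fx=2.7,fy=2.7))"
```

```text
11.7 [ 0.53484039 -0.03633481  0.06248635] [ 0.21141391 -1.13374004  1.07653632]
scene [281. 254.] 487 [-0.018 -0.093 -0.027] 0.094 -100.8
scene [325. 258.] 616 [-0.09  -0.027 -0.026] 0.094 -163.5
scene [253. 287.] 848 [ 0.079 -0.065 -0.026] 0.103 -39.5
scene [349. 291.] 245 [-0.077  0.066 -0.024] 0.101 139.3
scene [276. 326.] 376 [ 0.092  0.033 -0.025] 0.097 19.5
scene [325. 331.] 340 [ 0.02   0.096 -0.034] 0.098 78.4
top [247. 161.] 463 [ 0.078 -0.07  -0.024] 0.104 -42.0
top [212. 157.] 163 [ 0.092  0.029 -0.024] 0.097 17.6
top [190. 182.] 184 [ 0.025  0.095 -0.034] 0.098 75.2
top [200. 216.] 140 [-0.074  0.064 -0.025] 0.098 138.9
top [227. 219.] 157 [-0.089 -0.013 -0.019] 0.09 -171.4
r 0.1643 phi -124.5 z 0.0625
[[0.0003, -0.005, 0.0001, 0.0146, -1], [0.0004, -0.005, 0.0001, 0.0305, -1], [0.0004, -0.005, 0.0001, 0.0305, -1], [0.0004, -0.005, 0.0001, 0.0305, -1], [0.0001, -0.005, -0.0, 0.0305, -1], [0.0001, -0.005, -0.0, 0.0305, -1], [0.0001, -0.005, -0.0, 0.0305, -1], [0.0001, -0.005, -0.0, 0.0305, -1]]
```

View pics/s5.png

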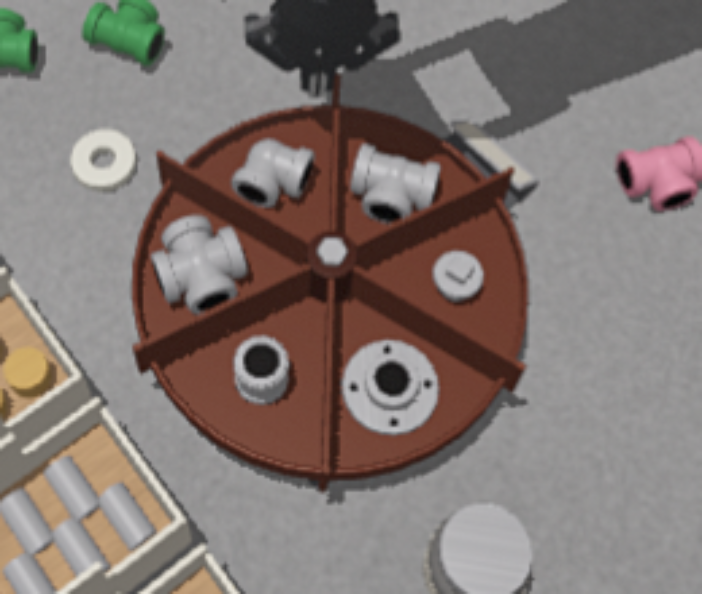

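The tee, at crop (395,180), is at about -163.5° and the card is at about -177°. About 13° more is needed. The fingertip at (318,85) touches only the outer end of the divider.

Emit:
apply_moves --pt "0.0003 -0.005 0 0.02 -1" --pt "0.0004 -0.005 0 0.03 -1" --pt "0.0004 -0.005 0 0.03 -1" --pt "0.0004 -0.005 0 0.03 -1" --pt "0.0002 -0.005 0 0.03 -1" --pt "0.0002 -0.004 0 0.025 -1" --pt "0.0002 -0.003 0 0.02 -1" --pt "0 0 0 0 -1"

```text
t: 12.8
tool_pos: [0.5096, -0.0127, 0.0613]
tool_rot: [2.896, 1.15, 0.029]
contact_force: [-0.0, -0.6, 0.7]
opening: -0.0002
```

```bash
python3 meas.py m2; python3 -c "
import cv2
a=cv2.imread('pics/m2_scene.png')[190:410,180:440]; cv2.imwrite('pics/s6.png',cv2.resize(a,None,fx=2.7,fy=2.7))"
```

```text
12.8 [ 0.50960507 -0.01271854  0.06128452] [-0.02175092 -0.55587229  0.73554253]
scene [290. 251.] 490 [-0.038 -0.086 -0.027] 0.094 -113.9
scene [332. 263.] 618 [-0.092 -0.007 -0.025] 0.092 -175.4
scene [255. 278.] 804 [ 0.064 -0.08  -0.026] 0.102 -51.3
scene [349. 300.] 253 [-0.061  0.081 -0.027] 0.101 126.9
scene [269. 319.] 372 [ 0.097  0.013 -0.025] 0.098 7.4
scene [315. 334.] 347 [ 0.039  0.091 -0.034] 0.099 66.8
top [219. 155.] 171 [ 0.097  0.01  -0.024] 0.098 6.1
top [252. 167.] 463 [ 0.062 -0.084 -0.024] 0.105 -53.5
top [192. 177.] 183 [ 0.042  0.089 -0.033] 0.099 64.9
top [257. 195.] 100 [-0.02  -0.095 -0.024] 0.097 -102.1
top [196. 210.] 133 [-0.06   0.077 -0.022] 0.097 128.0
top [219. 222.] 126 [-0.095  0.013 -0.025] 0.096 172.4
r 0.1628 phi -136.7 z 0.0613
[[0.0, -0.005, -0.0002, 0.0303, -1], [0.0, -0.005, -0.0002, 0.0305, -1], [0.0, -0.005, -0.0002, 0.0305, -1], [0.0, -0.005, -0.0002, 0.0305, -1], [0.0001, -0.005, -0.0, 0.0305, -1], [0.0001, -0.005, -0.0, 0.0305, -1], [0.0001, -0.005, -0.0, 0.0305, -1], [0.0001, -0.005, -0.0, 0.0305, -1]]
```

View pics/s6.png

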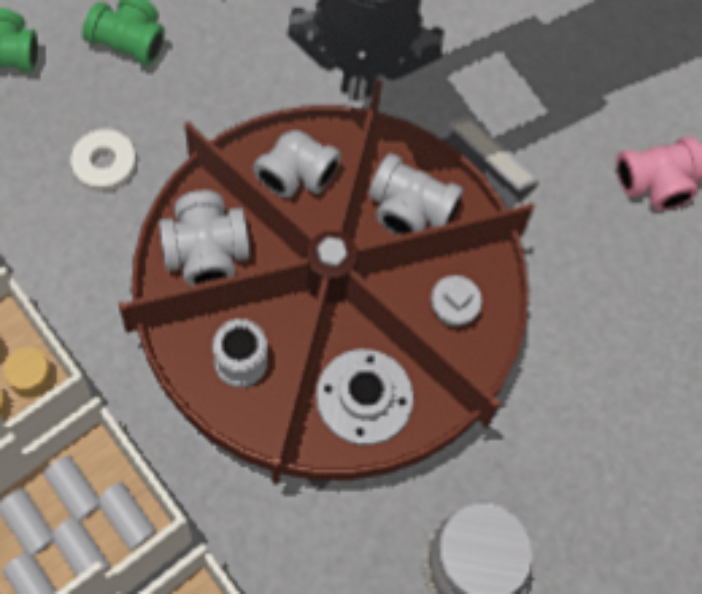

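The tee is now at about -175.4° against about -177.5° for the card, well inside the ±12° tolerance. I'll back off from the divider (tool +y), then raise.

Emit:
apply_moves --pt "0 0.006 0 0 -1" --pt "0 0.008 0 0 -1" --pt "-0.003 0.006 0 0 -1" --pt "0 0 -0.02 0 -1" --pt "0 0 -0.03 0 -1" --pt "0 0 -0.04 0 -1" --pt "0 0 -0.04 0 -1" --pt "0 0 -0.04 0 -1"

```text
t: 13.9
tool_pos: [0.5158, -0.0301, 0.2314]
tool_rot: [2.903, 1.149, 0.015]
contact_force: [0.1, -0.3, 0.8]
opening: 0.0001
```

Run:
```python
from station import ctrl
from h import *
o=ctrl.get_obs(); print(o["t"],o["tool_pos"],o["q"].round(2))
x=o["tool_pos"]
show(plan(o,[(.42,-.28,.28,40,8)]))
```

```text
13.9 [ 0.51580729 -0.03007253  0.23141559] [-0.2  -0.22  1.87 -0.01  1.47  0.62]
[[-0.0301, 0.0146, -0.0061, 0.0069, -1], [-0.03, 0.0148, -0.0061, 0.0069, -1], [-0.0299, 0.015, -0.0061, 0.0069, -1], [-0.0298, 0.0152, -0.0061, 0.0069, -1], [-0.0297, 0.0154, -0.0061, 0.0069, -1], [-0.0296, 0.0156, -0.0061, 0.0069, -1], [-0.0295, 0.0158, -0.0061, 0.0069, -1], [-0.0294, 0.016, -0.0061, 0.0069, -1]]
```

Emit:
apply_moves --pt "-0.03 0.015 -0.006 0 -1" --pt "-0.03 0.015 -0.006 0 -1" --pt "-0.03 0.015 -0.006 0 -1" --pt "-0.03 0.015 -0.006 0 -1" --pt "-0.03 0.015 -0.006 0 -1" --pt "-0.03 0.015 -0.006 0 -1" --pt "-0.02 0.01 0 0 -1" --pt "0 0 0 0 -1"

```text
t: 14.9
tool_pos: [0.4374, -0.2498, 0.277]
tool_rot: [2.897, 1.144, 0.027]
contact_force: [0.5, -0.0, -0.6]
opening: 0.0003
```

```bash
python3 meas.py m3
python3 - <<'E'
from station import ctrl
from h import *
a=cv2.imread('pics/m3_scene.png')[190:410,180:440]; cv2.imwrite('pics/s7.png',cv2.resize(a,None,fx=2.7,fy=2.7))
h=np.array([.628,.099,.088])
for n in("scene","top"):
  p=ctrl.get_image(n); C=cloud(p); d=C-h; r=np.hypot(d[...,0],d[...,1])
  m=(r>.175)&(r<.212)&(C[...,2]>.012)&(C[...,2]<.036)&(d[...,0]<-.15)&(abs(d[...,1])<.07)
  q=d[m]; print(n,"card mean",q.mean(0),(q.min(0)+q.max(0))/2, m.sum())
  for t in("tee","jar","tape","spanner"): print(t,[(np.round(x["uv"]),at(p,x["uv"],.036 if t=="tee" else 0).round(3)) for x in ctrl.spot_point(p,t)[:4]])
E
```

```text
14.9 [ 0.43742639 -0.24976427  0.27702872] [ 0.46301383 -0.00785657 -0.56670356]
scene [290. 251.] 486 [-0.038 -0.086 -0.026] 0.094 -114.0
scene [332. 263.] 619 [-0.093 -0.007 -0.026] 0.093 -175.7
scene [255. 278.] 802 [ 0.064 -0.079 -0.025] 0.101 -51.1
scene [349. 300.] 252 [-0.061  0.081 -0.025] 0.102 127.1
scene [269. 319.] 376 [ 0.097  0.013 -0.025] 0.098 7.5
scene [315. 334.] 338 [ 0.039  0.092 -0.034] 0.1 67.1
top [219. 155.] 172 [ 0.098  0.01  -0.025] 0.098 6.1
top [252. 167.] 464 [ 0.062 -0.084 -0.024] 0.104 -53.8
top [192. 177.] 180 [ 0.038  0.095 -0.032] 0.103 68.1
top [255. 201.] 293 [-0.039 -0.091 -0.023] 0.099 -113.2
top [196. 210.] 133 [-0.059  0.078 -0.027] 0.098 127.5
top [226. 221.] 390 [-0.093 -0.011 -0.025] 0.094 -173.0
r 0.3974 phi -118.7 z 0.2770
[[0.0526, -0.0282, 0.0538, -0.288, -1], [0.0587, -0.0086, 0.0538, 0.0305, -1], [0.0587, -0.0068, 0.0538, 0.0305, -1], [0.0587, -0.005, 0.0538, 0.0305, -1], [0.0001, -0.005, -0.0, 0.0305, -1], [0.0001, -0.005, -0.0, 0.0305, -1], [0.0001, -0.005, -0.0, 0.0305, -1], [0.0001, -0.005, -0.0, 0.0305, -1]]
scene card mean [-0.18
[... 445 characters left out ...]
0.]), array([ 0.503, -0.449, -0.   ]))]
top card mean [-0.18882623 -0.01036706 -0.06603861] [-0.19185139 -0.01065157 -0.06456358] 259
tee [(array([353., 163.]), array([ 0.702, -0.274,  0.036])), (array([333., 192.]), array([ 0.617, -0.212,  0.036])), (array([227., 226.]), array([0.525, 0.089, 0.036])), (array([192., 297.]), array([0.328, 0.187, 0.036]))]
jar [(array([149., 178.]), array([0.678, 0.329, 0.   ])), (array([225., 192.]), array([0.632, 0.101, 0.   ]))]
tape [(array([297., 167.]), array([ 0.703, -0.113,  0.   ])), (array([150., 179.]), array([0.677, 0.326, 0.   ]))]
spanner [(array([415., 233.]), array([ 0.499, -0.451,  0.   ])), (array([251., 169.]), array([0.7  , 0.024, 0.   ]))]
```

View pics/s7.png

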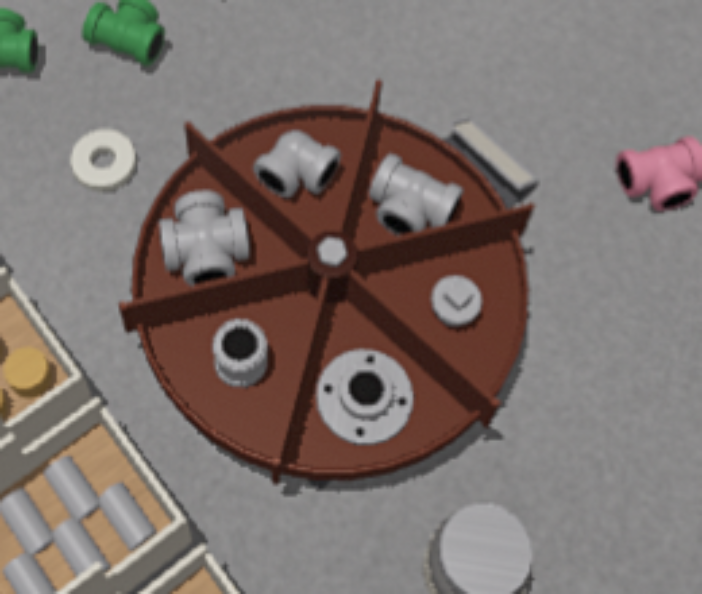

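View pics/m3_top.png

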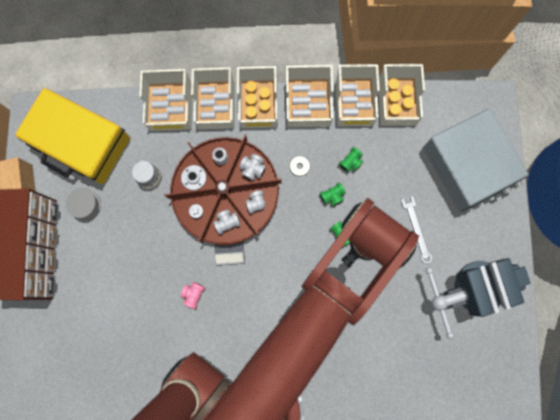

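The scene crop shows the tee at (415,195) facing the card at (495,155), with all the fittings in their compartments. In the top view the tee (226,221) lies on the line from hub (222,187) to card (229,258). The hand is clear.

```bash
python3 -c "
from station import ctrl
print(ctrl.finish_job())"
```

```text
the job is handed in; nothing more can be done
None
```

The grey tee now rests at the front of the stand, about 5 mm off the middle of the card holder (20 mm is allowed). I handed the job in at about 15 s of the 61 s; no verdict is reported.

- **What I did:** I put the shut fingertip behind the outer end of the divider between tee and elbow. I pushed it gently clockwise, by about 130° (roughly 20–25° a second), then backed off, raised the hand and moved it well clear.
- **Tee position:** The scene camera put the tee at -175.7° and the card at about -178°; the top camera gave -173° and about -177°. That is 2 to 4° short of centre, or 4 to 7 mm at the tee's radius.
- **At rest:** The scene camera showed the same fitting positions (within a millimetre or so) 2 s apart, before and after I let go.
- **Other fittings:** All six lie in their compartments, upright in the pictures. The measured contact force stayed around 2 N or less whenever I read it.
- **Bench items:** Jar and tape read within about 10 mm of their starting spots; the spanner read 14 mm off in the scene view, against the 15 mm limit. The network's readings scatter by several millimetres. The hand never came near the jar or spanner, and passed the tape well above its 14 mm height, so I take this as reading noise.

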